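# Close a sample jar in the bench press

## Task

Close the sample jar with the bench press: first open the ram's lock by pressing its knob down, turning it a quarter turn clockwise and letting it spring back up, then slide the carriage with the jar all the way in under the ram. Push the sprung pad down until the jar's lid is fully home and keep it there for a moment, let the ram rise again, and bring the carriage all the way back out with the closed jar upright in its nest. Leave the lock open and do not disturb the other jars and glassware.

Things in the scene. Friction and masses are not known exactly. Their poses are not given: they have to be found in the camera images.
- press: white C-frame jar press, fixed. Origin: on the bench under the ram's axis; z up; y along the carriage track (+y: carriage going in, towards the column). Base 160 x 520 x 20 mm, y -300 to 220 mm. Column y 165 to 215 mm; overhanging head 70 mm wide, y -35 to 220 mm, underside 165 mm and top 190 mm above the bench.
- pad_top (a point): centre of the top of the ram's black round palm pad (60 mm across, 16 mm thick), on the ram's vertical axis over the press origin, 244.5 mm above the bench when up; pushed straight down it takes the ram and its rubber foot (50 mm across) with it.
- ram (a joint): travel of the sprung ram, m: 0 up (where its spring returns it), grows as the pad is pushed down, 0.032 at its stop with no jar under it. Its foot meets a raised lid at about 0.014 and has the lid fully home at about 0.026; pushing it there takes about 8 N plus about 5 N for the lid.
- lock_press (a joint): how far the lock knob is pressed down, m: 0 up (spring returns it), 0.010 fully down; 4 to 7 N. A hidden tooth lets the knob turn only while it is pressed at least 7 mm.
- lock_turn (a joint): turn of the lock knob and its tongue, rad, clockwise from above: 0 locked (tongue under the pad, pointing to the press's -y, bar grip along its x), 1.571 open (tongue clear, pointing to its -x). Stays where left; within 0.15 rad of either end the knob can spring back up.
- tongue_tip (a point): tip of the steel lock tongue (18 mm wide, 8 mm thick, reaching 90 mm from the knob's axis, 223 mm above the bench); when locked it lies under the rim of the pad and blocks the ram.
- carriage (a joint): travel of the sliding carriage along the press's +y, m: 0 fully out (clear of the head), 0.140 fully in against its stop (nest under the ram); no spring, about 2 N of friction, stays where it is left.
- paddle_top (a point): middle of the top edge of the carriage's upright aluminium paddle, its only handle: 70 mm wide (x of the press), 14 mm thick (y), its top 106 mm above the bench and its foot at 31 mm; it stands 125 mm from the nest's centre on the -y side, so it can be pushed from either face.
- nest (a point): centre of the floor of the shallow square nest on the carriage in which the jar stands: 70 mm inside, wall 5 mm thick and 10 mm high above its floor; the floor is 36 mm above the bench.
- jar: the sample jar to close, white with a paper label, 64 mm across; it stands loose in the nest of the carriage. Origin: centre of its underside; z up. Height to the top of its green lid: 96 mm with the lid raised, 84 mm with the lid home.
- lid (a joint): travel of the jar's push-on lid (68 mm across, 20 mm high), m: 0 raised, only started on the neck; 0.012 fully home on the jar's shoulder. It stays where it is pushed.
- knob_grip (a point): grip point of the black press-and-turn lock knob, on its vertical axis, 110 mm from the ram's axis (on the +y side of the press) and 268 mm above the bench when up. The knob is an upright bar 56 mm long, 16 mm thick and 38 mm tall, its top 13 mm above this point, standing on a disc 56 mm across whose top is 25 mm below this point.
- spare_jar_a: bystander: closed white sample jar with a green lid, 68 mm across, 84 mm tall; origin: centre of its underside
- spare_jar_b: bystander: closed white sample jar with a green lid, 68 mm across, 84 mm tall; origin: centre of its underside
- amber_bottle: bystander: amber glass bottle, 56 mm across, 110 mm tall; origin: centre of its underside
- clear_bottle: bystander: clear glass bottle, 60 mm across, 120 mm tall; origin: centre of its underside
- white_bottle: bystander: white plastic bottle, 84 mm across, 200 mm tall; origin: centre of its underside
- beaker: bystander: glass beaker, 90 mm across, 110 mm tall; origin: centre of its underside
- reagent_bottle: bystander: clear reagent bottle, 72 mm across, 160 mm tall; origin: centre of its underside
Things that resemble listed ones, but are neither listed nor needed, are in the scene too. Leave any pink or purple look-alike of the jar alone.

How it is judged (in metres and radians):
On the way, in this order (a step that is already met when the one before it is completed fails the run):
1. the lock is open: knob turned a quarter turn and sprung back up, with the carriage still out (value of joint lock_turn above 1.36 rad and value of joint lock_press below 0.003 m and value of joint carriage below 0.03 m), for 0.1 s.
2. the carriage is fully in, with the jar in its nest (value of joint carriage above 0.135 m and horizontal distance between jar and nest below 0.01 m and angle between jar's own z axis and vertical below 0.1 rad), for 0.1 s.
3. the ram is pushed down with the carriage in, and has the lid fully home (value of joint ram above 0.0225 m and value of joint carriage above 0.13 m and value of joint lid above 0.01 m), for 0.2 s.
4. the ram has risen and the carriage is fully out again (value of joint ram below 0.003 m and value of joint carriage below 0.006 m), for 0.1 s.
At the end, for the whole second after the job is handed in: The lid is home (at least 10 of its 12 mm), the jar stands upright (within 0.1 rad) and at rest in the nest (within 10 mm), the carriage is within 6 mm of fully out, the ram is up (within 3 mm), and the lock is open (turned past 1.36 rad) with its knob up (within 3 mm) (all of step 4 and value of joint lid above 0.01 m and value of joint lock_turn above 1.36 rad and value of joint lock_press below 0.003 m and horizontal distance between jar and nest below 0.01 m and angle between jar's own z axis and vertical below 0.1 rad and linear speed of jar below 0.02 m/s); the robot touches nothing.
It fails at once if a bystander is moved by more than 30 mm or tipped (distance of any of spare_jar_a, spare_jar_b, amber_bottle, clear_bottle, white_bottle, beaker, reagent_bottle from where it was at the start of the episode above 0.03 m or angle between any of spare_jar_a, spare_jar_b, amber_bottle, clear_bottle, white_bottle, beaker, reagent_bottle's own z axis and vertical above 0.3 rad).
It fails at once if the jar is tipped over (angle between jar's own z axis and vertical above 0.4 rad).
It also fails if it takes over 64 s, if anything falls off the work surface, if the arm or the gripper's body presses on something with over 40 N, if the wrist force passes 120 N, or if a joint passes its speed limit or range.

## Robot

A 6-joint arm with a two-finger parallel gripper is mounted at the origin on the work surface. World frame = base frame: x ahead of the robot, y to its left, z up, the work surface at z = 0. Lengths are in m, angles in degrees, forces in N, time in s.
With the tool pointing down it reaches from about 0.35 to 0.875 m from the base axis. Payload 4.2 kg.
Tool frame: the origin (TCP) lies midway between the tips of the shut fingers; the grasp point (between the pads) lies 19 mm behind it; y points along the fingers, z is the direction in which the jaws open and shut, and the axes are right-handed (so a half turn about y gives the same grasp; the last joint's range is limited). The gripper opens to 87 mm and grips with 3 to 60 N. Pads are 19 mm wide; open, the fingers measure 117 mm over their backs; the gripper's body (75 mm by 190 mm) begins 51 mm behind the grasp point.
Start: joints at [82.368, 22.042, 0.453, 0, -68.411, -14.817], TCP at [0.239, 0.578, 0.184] pointing down, gripper open.
Joint ranges: [-179.83, 179.83], [-69.29, 118.12], [-61.27, 80.66], [-181.25, 117.63], [-171.15, -9.14], [-177.46, 177.46]. Speed limits (degrees/s): [159.86, 159.86, 180, 180, 180, 180].

## Interface

Orientations are given as [roll, pitch, yaw] about the fixed x, y, z axes, in that order (R = Rz(yaw) Ry(pitch) Rx(roll)).
In Python, from workcell import env gives the robot as it stands. The module is installed in compiled form; this text tells all that it offers. Calls block until the motion is done:
- env.goto(position, orientation): joint-space move of the TCP to a pose.
- env.move_straight(position, rotation=None, rate=0.15, force_limit=None): straight line of the TCP; rotation=None keeps the orientation; rate is the mean speed in m/s. With force_limit (N) it stops when the force on the tool has changed by that much, and returns True; else False.
- env.set_joints(angles): joint-space move.
- env.gripper_to(opening, grasp_force=None): opening from 0.0 (shut) to 1.0 (fully open); grasp_force is the grip in N (None keeps the last); returns when the fingers have stopped.
- env.dwell(seconds).
- env.inverse_kinematics(position, orientation): joint angles nearest the present ones, or None.
- env.read_state(): the state.
- env.grab_frame(name): name is "scene" or "top" or "wrist"; returns a dict with "image" (420x560x3 uint8, blue, green, red), "fx", "fy", "cx", "cy" (pixels), "position" and "orientation" of the camera in the world. Camera axes: x right, y up, looking along -z (the intrinsics and any distortion apply to the point x, -y, -z); pixel columns grow to the right and rows downward; lengths in m; the calibration is good to about 2 mm. A picture is of the moment at which its call begins. There is no depth.
A pose or a line that the arm cannot do raises env.Unreachable and nothing moves.
- env.close_job(): hands the job in, once; it reports no verdict.
Trained networks look in a picture, given as the dict that the camera call returned (one of the last four; its "shot" number tells which), for a name from the list of things; names that differ only in an ending like _2 or _b are one class to them, and where a whole thing is asked for, a point or a joint stands for the part that bears it (a point fixed in the world has none). Each returns a list of dicts, best first, with "score" (0 to 1); they miss things now and then, are a little off and sometimes report something else, mostly with a low value. They report only what shows in the picture. A call takes as long as a camera call. They do not tell look-alikes from the thing itself.
- env.search_frame(picture, thing): "xyz" ([x, y, z] in m, in world coordinates, good to about 4 mm: the middle of the surface that is visible of it).
- env.trace(picture, thing): "mask" (420x560 bool, what is visible of it).
The state is a dict: "clock": time; "joint_positions": joint angles; "qvel": joint speeds; "joint_torque": joint torques, N m; "position": TCP position; "tool_rot": TCP orientation; "force": force on the tool from outside, world axes, zero at the start; "wrist_torque": the same for the moment, N m; "opening": opening from 0.0 (shut) to 1.0 (fully open).
Only numpy, scipy, OpenCV 4.12 (cv2) and the standard library are available. Lean on these libraries where they do the work, as an engineer would, in place of code of your own. Each camera call takes 0.05 s, during which the arm holds its last target. There are 200 camera calls.

## Working session

There is one attempt and no reset: what is moved stays moved. The work goes in short steps, each a Python script; the robot and the scene stay as the last script left them, time stands still between calls to the robot, and variables do not carry over. Pictures are saved under pics/ and viewed, about 8 in all and at most 12, crops included, and the job is handed in when it is done.

```bash
mkdir -p pics
cat > h.py <<'E'
from workcell import env
import numpy as np, cv2
from scipy.spatial.transform import Rotation as R
def save(f,n): cv2.imwrite('pics/%s.png'%n,f['image'])
def rot(f):
    o=np.array(f['orientation']); return R.from_euler('xyz',o,degrees=True) if o.size==3 else R.from_matrix(o)
def proj(f,p):
    c=rot(f).inv().apply(np.array(p)-f['position']); return f['cx']+f['fx']*c[0]/-c[2], f['cy']-f['fy']*c[1]/-c[2]
def ray(f,u,v):
    d=np.array([(u-f['cx'])/f['fx'],-(v-f['cy'])/f['fy'],-1]); return np.array(f['position']),rot(f).apply(d)
def atz(f,u,v,z):
    p,d=ray(f,u,v); return p+d*(z-p[2])/d[2]
E
python3 - <<'E'
from h import *
s=env.read_state(); print({k:np.round(v,3) for k,v in s.items()})
for n in ('scene','top'):
    f=env.grab_frame(n); save(f,n+'0'); print(n,{k:np.round(v,3) for k,v in f.items() if k!='image'})
    for t in ['press','pad_top','knob_grip','tongue_tip','paddle_top','nest','jar','white_bottle','beaker','reagent_bottle','amber_bottle','clear_bottle']:
        print(t,[(np.round(d['xyz'],3).tolist(),round(d['score'],2)) for d in env.search_frame(f,t)][:4])
E
```

```text
{'clock': np.float64(0.0), 'joint_positions': array([ 8.2368e+01,  2.2091e+01,  3.8000e-01, -3.1000e-02, -6.8411e+01,
       -1.4816e+01]), 'qvel': array([ 0.123,  0.056, -0.013,  0.032, -0.009,  0.049]), 'joint_torque': array([-1.0000e-03, -3.9067e+01,  1.8740e+01,  4.2200e+00,  1.1000e-02,
       -0.0000e+00]), 'position': array([0.238, 0.577, 0.183]), 'tool_rot': array([-8.98750e+01,  4.00000e-03,  1.57541e+02]), 'force': array([0.091, 0.567, 0.837]), 'wrist_torque': array([ 0.034, -0.013, -0.003]), 'opening': np.float64(1.0)}
scene {'fx': np.float64(490.63), 'fy': np.float64(490.63), 'cx': np.float64(285.679), 'cy': np.float64(207.825), 'position': array([ 1.621, -0.219,  0.896]), 'orientation': array([56.315,  1.218, 75.769]), 'shot': np.int64(1)}
press [([0.593, 0.123, 0.031], 0.82)]
pad_top [([0.582, 0.092, 0.244], 0.68), ([0.533, -0.119, 0.036], 0.33)]
knob_grip [([0.613, 0.193, 0.243], 0.58), ([0.532, -0.111, 0.035], 0.42), ([0.604, 0.188, 0.244], 0.32)]
tongue_tip [([0.605, 0.184, 0.244], 0.88)]
paddle_top [([0.531, -0.114, 0.038], 0.61), ([0.595, 0.121, 0.033], 0.56), ([0.
[... 795 characters left out ...]
_grip [([0.601, 0.195, 0.254], 0.67)]
tongue_tip [([0.594, 0.188, 0.242], 0.86)]
paddle_top [([0.504, -0.11, 0.035], 0.81)]
nest [([0.507, -0.108, 0.024], 0.97)]
jar [([0.594, -0.27, 0.098], 0.94), ([0.349, -0.059, 0.096], 0.93), ([0.344, -0.15, 0.098], 0.74), ([0.53, -0.043, 0.128], 0.62)]
white_bottle [([0.604, -0.436, 0.131], 0.97), ([0.585, 0.472, 0.107], 0.47), ([0.575, 0.095, 0.24], 0.38), ([0.505, -0.108, 0.036], 0.37)]
beaker [([0.359, -0.365, 0.064], 0.73)]
reagent_bottle [([0.586, 0.474, 0.106], 0.69), ([0.574, 0.094, 0.24], 0.28)]
amber_bottle [([0.676, -0.032, 0.073], 0.67), ([0.506, -0.109, 0.031], 0.23)]
clear_bottle [([0.643, -0.138, 0.081], 0.86), ([0.53, -0.04, 0.13], 0.36)]
```

View pics/scene0.png

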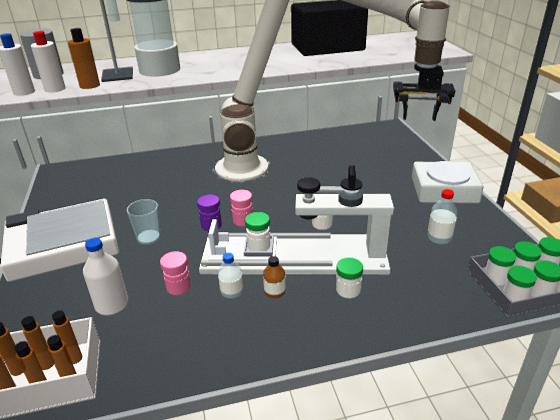

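View pics/top0.png

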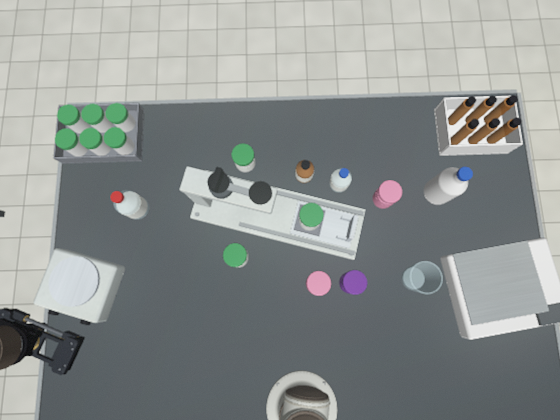

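The views show the press at about 15° clockwise of the base axes. In the top picture the pad is at (260,193), the knob at (219,183), the jar lid at (311,215) and the paddle at (350,227). In the scene picture the pad is at (309,186). Next I'll take a closer look with the wrist camera.

Run:
```python
from h import *
psi=-15.5
k=[0.605,0.193]
for th in (psi,psi+180,psi-90,psi+90):
    for p in ([*k,0.249],[0.575,.09,.22],[.50,-.17,.07]):
        q=env.inverse_kinematics(p,[-90,0,th]); print(th,p,None if q is None else np.round(q,0))
env.move_straight([0.238,0.577,0.42],rate=.3)
env.goto([0.56,0.14,0.42],[-90,0,psi+180])
f=env.grab_frame('wrist'); save(f,'w1'); print({a:np.round(v,3) for a,v in f.items() if a!='image'})
for t in ['pad_top','knob_grip','tongue_tip']: print(t,[(np.round(d['xyz'],3).tolist(),round(d['score'],2)) for d in env.search_frame(f,t)][:3])
env.goto([0.53,0.02,0.42],[-90,0,psi+180])
f=env.grab_frame('wrist'); save(f,'w2'); print({a:np.round(v,3) for a,v in f.items() if a!='image'})
for t in ['pad_top','knob_grip','tongue_tip','paddle_top','jar','nest']: print(t,[(np.round(d['xyz'],3).tolist(),round(d['score'],2)) for d in env.search_frame(f,t)][:3])
cv2.imwrite('pics/w12.png',np.hstack([cv2.resize(cv2.imread('pics/w%d.png'%i),(400,300)) for i in (1,2)]))
print(env.read_state()['clock'])
```

```text
-15.5 [0.605, 0.193, 0.249] [  32.   21.    8.   -0.  -77. -138.]
-15.5 [0.575, 0.09, 0.22] [  25.   17.   -2.   -0.  -71. -130.]
-15.5 [0.5, -0.17, 0.07] [  -1.   19.  -22.   -0.  -49. -104.]
164.5 [0.605, 0.193, 0.249] [ 32.  21.   8.   0. -77.  42.]
164.5 [0.575, 0.09, 0.22] [ 25.  17.  -2.   0. -71.  50.]
164.5 [0.5, -0.17, 0.07] [ -1.  19. -22.   0. -49.  76.]
-105.5 [0.605, 0.193, 0.249] [ 32.  21.   8.   0. -77. 132.]
-105.5 [0.575, 0.09, 0.22] [ 25.  17.  -2.   0. -71. 140.]
-105.5 [0.5, -0.17, 0.07] [ -1.  19. -22.   0. -49. 166.]
74.5 [0.605, 0.193, 0.249] [ 32.  21.   8.   0. -77. -48.]
74.5 [0.575, 0.09, 0.22] [ 25.  17.  -2.   0. -71. -40.]
74.5 [0.5, -0.17, 0.07] [ -1.  19. -22.   0. -49. -14.]
{'fx': np.float64(313.116), 'fy': np.float64(313.116), 'cx': np.float64(275.847), 'cy': np.float64(208.429), 'position': array([0.626, 0.123, 0.621]), 'orientation': array([-1.4551e+01,  4.2000e-02, -1.0541e+02]), 'shot': np.int64(3)}
pad_top [([0.572, 0.093, 0.244], 0.8)]
knob_grip [([0.606, 0.198, 0.254], 0.78)]
tongue_tip [([0.593, 0.192, 0.24], 0.91)]
{'fx': np.float64(313.116), 'fy': np.float64(313.116), 'cx': np.float64(275.847), 'cy': np.float64(208.429), 'position': array([0.596, 0.001, 0.621]), 'orientation': array([-1.44950e+01,  8.70000e-02, -1.05537e+02]), 'shot': np.int64(4)}
pad_top [([0.582, 0.083, 0.032], 0.74), ([0.571, 0.09, 0.245], 0.56), ([0.594, 0.466, 0.08], 0.15)]
knob_grip []
tongue_tip [([0.596, 0.19, 0.247], 0.95)]
paddle_top [([0.52, -0.117, 0.03], 0.61)]
jar [([0.358, -0.15, 0.096], 0.96), ([0.536, -0.041, 0.133], 0.92), ([0.602, -0.261, 0.1], 0.86)]
nest [([0.516, -0.119, 0.028], 0.67)]
5.3
```

View pics/w12.png

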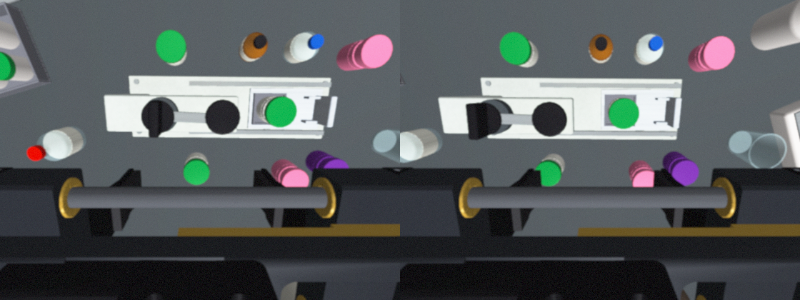

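The wrist view is nearly aligned with the press. In w1, at full-picture scale, the pad is at about (311,164), the knob bar at (217,168), the green lid at (393,155) and the paddle at (465,155). Now I'll segment these, triangulate them and fit the press axis.

```bash
cat > m.py <<'E'
from h import *
import json
pos=[([0.626,0.123,0.621],[-14.551,.042,-105.41]),([0.596,0.001,0.621],[-14.495,.087,-105.537])]
F=[dict(image=cv2.imread('pics/w%d.png'%(i+1)),fx=313.116,fy=313.116,cx=275.847,cy=208.429,position=np.array(p),orientation=o) for i,(p,o) in enumerate(pos)]
F.append(dict(image=cv2.imread('pics/top0.png'),fx=379.622,fy=379.622,cx=281.032,cy=211.895,position=np.array([.334,.034,1.168]),orientation=[11.323,.635,-91.556]))
F.append(dict(image=cv2.imread('pics/scene0.png'),fx=490.63,fy=490.63,cx=285.679,cy=207.825,position=np.array([1.621,-.219,.896]),orientation=[56.315,1.218,75.769]))
def blob(f,mask,guess):
    n,l,st,c=cv2.connectedComponentsWithStats(mask.astype(np.uint8))
    g=np.array(guess); i=min((i for i in range(1,n) if st[i][4]>40),key=lambda i:np.linalg.norm(c[i]-g))
    cs,_=cv2.findContours((l==i).astype(np.uint8),cv2.RETR_EXTERNAL,cv2.CHAIN_APPROX_NONE)
    e=cv2.fitEllipse(cs[0]); return e,st[i]
def tri(obs):
    A=np.zeros((3,3));b=np.zeros(3)
    for f,u,v in obs:
        p,d=ray(f,u,v);d/=np.linalg.norm(d);P=np.eye(3)-np.outer(d,d);A+=P;b+=P@p
    x=np.linalg.solve(A,b); return x,[np.round(np.subtract(proj(f,x),(u,v)),1).tolist() for f,u,v in obs]
for name,z,pt in (('pad',.2445,[.573,.091,.2445]),('lid',.132,[.533,-.042,.132])):
    obs=[]
    for i,f in enumerate(F):
        h=cv2.cvtColor(f['image'],cv2.COLOR_BGR2HSV)
        m=(h[...,2]<60) if name=='pad' else (abs(h[...,0].astype(int)-65)<20)&(h[...,1]>100)
        e,st=blob(f,m,proj(f,pt)); (u,v)=e[0]; print(name,i,np.round(e[0],1),np.round(e[1],1),st[4],'atz',np.round(atz(f,u,v,z),4))
        obs.append((f,u,v))
    print(name,'tri wrist',tri(obs[:2]),'tri w+top',tri(obs[:3]))
for i in (0,1):
    f=F[i];g=cv2.cvtColor(f['image'],cv2.COLOR_BGR2GRAY)
    for lo,hi,step in ((80,130,1),(205,170,-1)):
        P=[]
        a0,a1=((220,440),(140,350))[i] if False else ((230,430) if i==0 else (150,370))
        for c in range(a0,a1,4):
            col=g[:,c].astype(int); r=next((r for r in range(lo,hi,step) if col[r]>150),None)
            if r is not None: P.append(atz(f,c,r-.5*step,.02)[:2])
        P=np.array(P); vx,vy,x0,y0=cv2.fitLine(P.astype(np.float32),cv2.DIST_HUBER,0,.001,.001).ravel()
        if vy<0: vx,vy=-vx,-vy
        n=np.array([vy,-vx]); print('edge',i,len(P),'psi',round(np.degrees(np.arctan2(-vx,vy)),2),'dist of pad (-+80)',round(float(n@(np.array([x0,y0])-[.572,.092])),4),'std',np.std((P-[x0,y0])@n).round(4))
big=[cv2.resize(F[0]['image'][110:230,150:350],None,fx=4,fy=4,interpolation=cv2.INTER_CUBIC)]
cv2.imwrite('pics/crop.png',big[0])
E
python3 m.py
```

```text
pad 0 [311.2 163.4] [44.9 45.4] 1665 atz [0.5744 0.0936 0.2445]
pad 1 [208.7 166.3] [44.6 46.1] 1676 atz [0.5743 0.0913 0.2445]
pad 2 [296.7 389.1] [ 5.  20.5] 68 atz [0.1084 0.0147 0.2445]
pad 3 [308.1 185.2] [14.3 22.1] 225 atz [0.5845 0.0889 0.2445]
pad tri wrist (array([0.57363728, 0.09304307, 0.2375238 ]), [[-0.0, -0.2], [0.0, 0.2]]) tri w+top (array([0.52048592, 0.03689294, 0.91846555]), [[-164.7, -131.3], [84.5, -138.5], [-22.7, -357.6]])
lid 0 [392.7 156.2] [40.7 44.2] 1473 atz [ 0.5362 -0.0393  0.132 ]
lid 1 [312.7 158.4] [41.  42.2] 1419 atz [ 0.5363 -0.0409  0.132 ]
lid 2 [310.9 214.4] [22.  22.4] 417 atz [ 0.5323 -0.0428  0.132 ]
lid 3 [257.1 221. ] [18.7 25.2] 400 atz [ 0.5465 -0.043   0.132 ]
lid tri wrist (array([ 0.5352602, -0.0414257,  0.1256   ]), [[0.0, -0.1], [0.0, 0.1]]) tri w+top (array([ 0.53449387, -0.04282126,  0.12090682]), [[-0.1, -0.2], [0.6, 0.1], [-0.3, -0.0]])
edge 0 50 psi -14.54 dist of pad (-+80) 0.0884 std 0.0207
edge 0 50 psi -15.83 dist of pad (-+80) -0.0805 std 0.0005
edge 1 55 psi -14.22 dist of pad (-+80) 0.0842 std 0.0221
edge 1 55 psi -15.97 dist of pad (-+80) -0.0798 std 0.0006
```

View pics/crop.png

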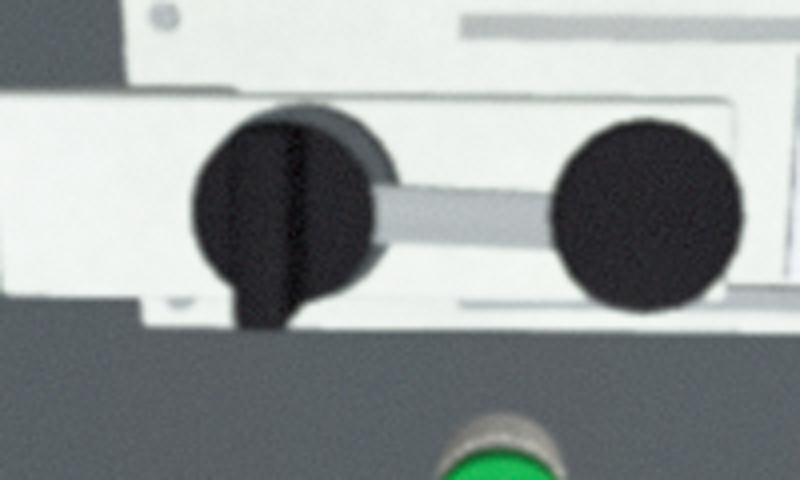

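The long base edge gives a yaw of -15.9° from both views. The lid-to-pad direction gives -16.2° over 139.6 mm, against the stated 140 mm. In the crop the knob's disc centre is at full-picture (221,163), and the bar's near end is at u 208.5–222, v 191.5. I'll check the model's knob against these and, if they agree, work the lock.

```bash
cat >> h.py <<'E'
PSI=-15.9; O=np.array([0.5738,0.0925])
def W(x,y,z): 
    c,s=np.cos(np.radians(PSI)),np.sin(np.radians(PSI)); return np.array([O[0]+c*x-s*y,O[1]+s*x+c*y,z])
def st(tag):
    s=env.read_state(); print(tag,'t',round(float(s['clock']),2),'p',np.round(s['position'],4),'yaw',np.round(s['tool_rot'],1),'F',np.round(s['force'],1),'op',round(float(s['opening']),3))
E
python3 - <<'E'
from h import *
f=dict(fx=313.116,fy=313.116,cx=275.847,cy=208.429,position=np.array([0.626,0.123,0.621]),orientation=[-14.551,.042,-105.41])
e=[]
for n,p,m in (('disc',W(0,.11,.243),(221,163)),('bar near end',W(-.028,.11,.281),(215.3,191.5)),('pad',W(0,0,.2445),(311.2,163.4))):
    q=np.array(proj(f,p)); print(n,q.round(1),m); e.append(np.abs(q-m).max())
if max(e)<4:
    y0=PSI+180
    k=W(0,.11,0)
    env.goto([*k[:2],.33],[-90,0,y0]); st('above')
    env.move_straight([*k[:2],.251],rate=.1,force_limit=8); st('down')
    fr=env.grab_frame('wrist'); save(fr,'w3')
E
```

```text
disc [220.6 162.6] (221, 163)
bar near end [215.6 191.8] (215.3, 191.5)
pad [312.2 163.6] (311.2, 163.4)
above t 6.16 p [0.6042 0.1976 0.3314] yaw [-9.000e+01  1.000e-01  1.641e+02] F [ 0.2 -0.4  0.3] op 1.003
down t 7.1 p [0.6044 0.1983 0.252 ] yaw [-9.010e+01  1.000e-01  1.641e+02] F [0.8 0.4 0.1] op 1.001
```

View pics/w3.png

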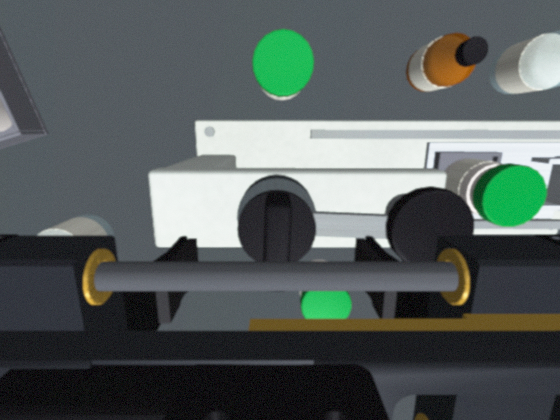

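The bar (rows 190–260, column 277) is centred between the open fingers (columns 190 and 365), with the TCP projecting to about row 232. Next I'll grip, press, turn and release.

Run:
```python
from h import *
k=W(0,.11,0)[:2]; y0=PSI+180
env.move_straight([*k,.2495],rate=.1)
env.gripper_to(0.0,grasp_force=30); st('grip')
env.move_straight([*k,.2400],rate=.04); st('pressed')
for a in (30,60,90): env.move_straight([*k,.2400],[-90,0,y0-a],rate=.05) if False else env.goto([*k,.2400],[-90,0,y0-a]); st('turn%d'%a)
env.move_straight([*k,.2500],rate=.05); st('up')
env.gripper_to(0.5); st('open')
env.move_straight([*k,.34],rate=.2)
f=env.grab_frame('wrist'); save(f,'w4'); st('clear')
```

```text
grip t 8.93 p [0.6039 0.1983 0.2495] yaw [-90.    0.  164.1] F [-0.2 -0.3  0.2] op 0.006
pressed t 9.31 p [0.6045 0.1985 0.2408] yaw [-9.000e+01  1.000e-01  1.641e+02] F [0.1 1.4 3.6] op 0.007
turn30 t 9.88 p [0.6041 0.1982 0.2405] yaw [-90.    0.  134.2] F [0.8 0.2 3.2] op 0.001
turn60 t 10.44 p [0.604  0.1983 0.2401] yaw [-90.    0.  104.3] F [ 0.1 -0.2  3.5] op 0.005
turn90 t 11.01 p [0.6039 0.1983 0.2401] yaw [-90.   -0.   74.3] F [-0.5 -0.6  3.4] op 0.003
up t 11.36 p [0.6035 0.1983 0.2495] yaw [-89.9   0.   74.1] F [ 0.3 -1.1  1.1] op 0.005
open t 12.33 p [0.6039 0.1983 0.25  ] yaw [-90.    0.   74.1] F [0.1 0.1 1.1] op 0.497
clear t 12.98 p [0.6032 0.1983 0.3383] yaw [-89.9   0.1  74.1] F [-1.2 -0.5 -1. ] op 0.499
```

View pics/w4.png

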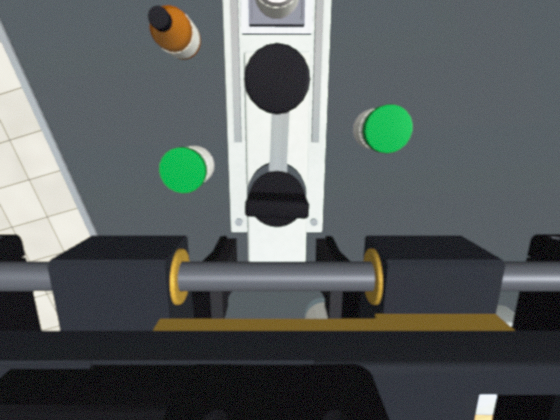

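The lock didn't turn. In w4 the bar is still along the press's x (horizontal at (277,205)) and the tongue still runs to the pad at (277,78). The opening read about 0 when gripping, so the fingers closed on nothing. I'll go down again, close gently and look at the fingers and knob before pressing.

Run:
```python
from h import *
k=W(0,.11,0)[:2]; y0=PSI+180
env.gripper_to(0.6)
env.goto([*k,.32],[-90,0,y0])
env.move_straight([*k,.2495],rate=.12); st('down')
s1=env.grab_frame('scene')
env.gripper_to(0.0,grasp_force=20); st('grip')
s2=env.grab_frame('scene'); w=env.grab_frame('wrist')
P=env.read_state()['position']
print('TCP px scene',proj(s2,P),'knob top',proj(s2,W(0,.11,.281)),'wrist',proj(w,P),proj(w,W(0,.11,.281)))
u,v=map(int,proj(s2,P))
c=[cv2.resize(s['image'][v-60:v+40,u-50:u+50],(390,390),interpolation=cv2.INTER_CUBIC) for s in (s1,s2)]
cv2.imwrite('pics/g1.png',np.hstack(c)); save(w,'w5')
```

```text
down t 15.62 p [0.6045 0.1984 0.2504] yaw [-9.000e+01  1.000e-01  1.641e+02] F [ 0.3 -1.4  1.2] op 0.598
grip t 16.76 p [0.6039 0.1983 0.2495] yaw [-90.    0.  164.1] F [ 0.8 -0.9  0.7] op 0.006
TCP px scene (np.float64(350.985192970996), np.float64(180.98237506032842)) knob top (np.float64(351.6422551790353), np.float64(170.27454380561875)) wrist (np.float64(276.51848842992683), np.float64(232.337235628725)) (np.float64(276.571811381752), np.float64(250.02043339972724))
```

View pics/g1.png

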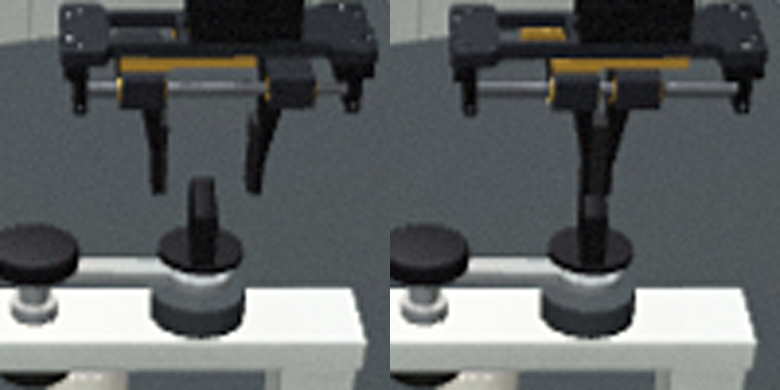

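View pics/w5.png

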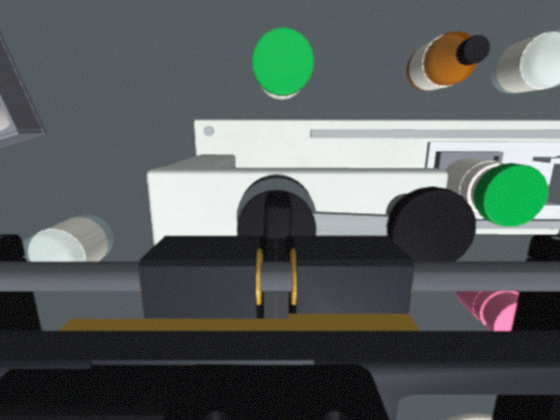

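The scene crop shows the real fingertips at about pixel (353,170), where the reported TCP projects to (351,181). The shut tips sit on top of the bar rather than around it. The finger-tip spacing in the wrist picture (columns 200 and 358) also puts the tips about 35 mm above the reported TCP, along the tool axis. I'll find the true tool length by touching the knob's disc, then grip.

Run:
```python
from h import *
k=W(0,.11,0)[:2]; y0=PSI+180
env.move_straight([*k,.262],rate=.15)
env.gripper_to(0.42); st('open')
env.move_straight([*k,.226],rate=.12); st('lower')
hit=env.move_straight([*k,.198],rate=.03,force_limit=4); st('touch %s'%hit)
z=env.read_state()['position'][2]
env.move_straight([*k,z+.005],rate=.05)
env.gripper_to(0.0,grasp_force=30); st('grip')
```

```text
open t 17.99 p [0.6039 0.1983 0.262 ] yaw [-90.    0.  164.1] F [ 0.1 -1.3  0.2] op 0.419
lower t 18.44 p [0.6042 0.1982 0.2261] yaw [-90.    0.  164.1] F [-0.5 -0.2  0.5] op 0.418
touch False t 19.52 p [0.6041 0.1984 0.1983] yaw [-90.    0.  164.1] F [ 0.2 -0.5 -0. ] op 0.418
grip t 20.29 p [0.6038 0.1981 0.2032] yaw [-90.   -0.  164.1] F [ 0.1 -0.3 -0.6] op 0.185
```

Opening is now 0.185, which is 16 mm, so the bar is gripped. Next I'll press, turn and release, watching the force.

Run:
```python
from h import *
k=W(0,.11,0)[:2]; y0=PSI+180; z=.2032
env.move_straight([*k,z-.0093],rate=.04); st('pressed')
for a in (45,90): env.goto([*k,z-.0093],[-90,0,y0-a]); st('turn%d'%a)
env.move_straight([*k,z],rate=.05); st('up')
env.gripper_to(0.45); st('open')
env.move_straight([*k,.31],rate=.25)
f=env.grab_frame('wrist'); save(f,'w6'); st('clear')
s=env.grab_frame('scene'); c=cv2.resize(s['image'][120:260,260:420],None,fx=2.5,fy=2.5)
c2=cv2.resize(f['image'],(467,350)); cv2.imwrite('pics/v6.png',cv2.resize(np.hstack([c,c2]),(798,322)))
```

```text
pressed t 20.68 p [0.604  0.1982 0.1946] yaw [-90.    0.  164.1] F [-2.1 -0.6  5.8] op 0.177
turn45 t 21.45 p [0.6034 0.1975 0.1946] yaw [-89.9   0.  119.1] F [-4.  -2.1  5.7] op 0.182
turn90 t 22.23 p [0.6026 0.1976 0.1943] yaw [-89.9   0.1  74.1] F [-4.4 -1.8  5.4] op 0.182
up t 22.56 p [0.6026 0.1976 0.2029] yaw [-89.8   0.1  74.1] F [-5.3 -2.   3.2] op 0.185
open t 23.28 p [0.604  0.1983 0.2032] yaw [-90.   -0.   74.1] F [-0.2  0.3 -0.6] op 0.447
clear t 23.91 p [0.6034 0.1982 0.3091] yaw [-89.9   0.   74.1] F [ 0.6 -0.2 -0.5] op 0.454
```

View pics/v6.png

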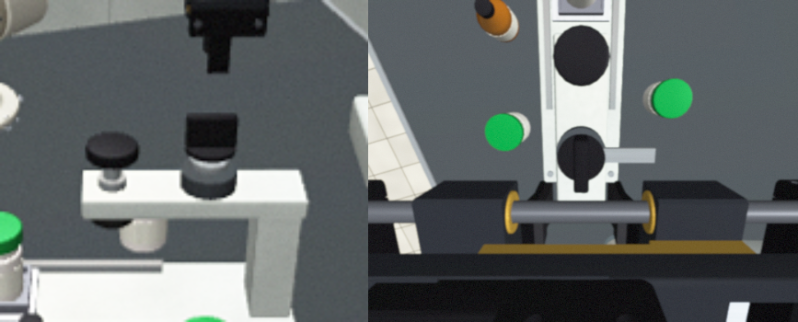

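The lock is open. The tongue now points to the press's -x (right in the wrist view), the bar is turned and the knob is up. Next I'll work out the axial tool offset from the scene pixel of the tips (354.7,151.3), check the paddle's predicted pixels, and approach behind the paddle.

Run:
```python
from h import *
from m import F
p=np.array([.6034,.1982,.3091])
for d in (0,.03,.035,.04,.045,.05,.055): print(d,np.round(proj(F[3],p+[0,0,d]),1),end=' ')
print('\npaddle top px: scene',[np.round(proj(F[3],W(x,-.265,.106)),1).tolist() for x in(-.035,.035)],'top',[np.round(proj(F[2],W(x,-.265,.106)),1).tolist() for x in(-.035,.035)],'w2',[np.round(proj(F[1],W(x,-.265,.106)),1).tolist() for x in(-.035,.035)])
env.gripper_to(0.0)
env.goto([*W(0,-.305,0)[:2],.20],[-90,0,PSI+90]); st('behind')
s=env.grab_frame('scene'); P=env.read_state()['position']
for d in (0,.03,.04,.05): print(d,np.round(proj(s,P+[0,0,d]),1))
a=cv2.resize(F[1]['image'][100:240,300:440],(390,390)); b=cv2.resize(s['image'][110:250,130:270],(390,390))
cv2.imwrite('pics/v7.png',np.hstack([a,b]))
```

```text
pad 0 [311.2 163.4] [44.9 45.4] 1665 atz [0.5744 0.0936 0.2445]
pad 1 [208.7 166.3] [44.6 46.1] 1676 atz [0.5743 0.0913 0.2445]
pad 2 [296.7 389.1] [ 5.  20.5] 68 atz [0.1084 0.0147 0.2445]
pad 3 [308.1 185.2] [14.3 22.1] 225 atz [0.5845 0.0889 0.2445]
pad tri wrist (array([0.57363728, 0.09304307, 0.2375238 ]), [[-0.0, -0.2], [0.0, 0.2]]) tri w+top (array([0.52048592, 0.03689294, 0.91846555]), [[-164.7, -131.3], [84.5, -138.5], [-22.7, -357.6]])
lid 0 [392.7 156.2] [40.7 44.2] 1473 atz [ 0.5362 -0.0393  0.132 ]
lid 1 [312.7 158.4] [41.  42.2] 1419 atz [ 0.5363 -0.0409  0.132 ]
lid 2 [310.9 214.4] [22.  22.4] 417 atz [ 0.5323 -0.0428  0.132 ]
lid 3 [257.1 221. ] [18.7 25.2] 400 atz [ 0.5465 -0.043   0.132 ]
lid tri wrist (array([ 0.5352602, -0.0414257,  0.1256   ]), [[0.0, -0.1], [0.0, 0.1]]) tri w+top (array([ 0.53449387, -0.04282126,  0.12090682]), [[-0.1, -0.2], [0.6, 0.1], [-0.3, -0.0]])
edge 0 50 psi -14.54 dist of pad (-+80) 0.0884 std 0.0207
edge 0 50 psi -15.83 dist of pad (-+80) -0.0805 std 0.0005
edge 1 55 psi -14.22 dist of pad (-+80) 0.0842 std 0.0221
edge 1 55 psi -15.97 dist of pad (-+80) -0.0798 std 0.0006
0 [352.2 160.6] 0.03 [352.8 149.8] 0.035 [352.9 148. ] 0.04 [353.1 146.2] 0.045 [353.2 144.3] 0.05 [353.3 142.5] 0.055 [353.4 140.7] 
paddle top px: scene [[213.9, 219.1], [210.0, 234.0]] top [[350.4, 237.6], [355.6, 213.9]] w2 [[386.5, 178.9], [390.6, 135.6]]
behind t 26.47 p [ 0.4912 -0.2003  0.2004] yaw [-90.1  -0.   74.2] F [ 0.9  0.3 -0.3] op 0.003
0 [193.6 197.6]
0.03 [192.2 188. ]
0.04 [191.7 184.7]
0.05 [191.2 181.4]
```

View pics/v7.png

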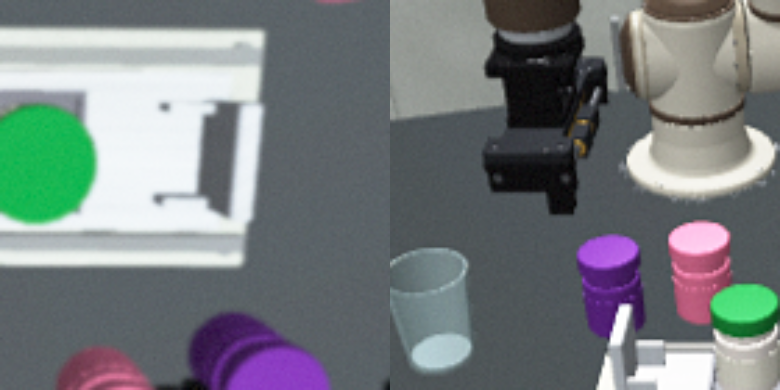

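The paddle's top edge in w2 (columns 384–394, rows 138–178) matches the prediction (386–391, 136–179). The shut tips at scene (192,186.5) are clear behind it. Contact evidence (the bar top and the untouched disc), together with the scene pixels corrected for the finger's front face, puts the axial tool offset at about 42 mm. Now I'll lower behind the paddle and push in.

Run:
```python
from h import *
z=.028
h=env.move_straight([*W(0,-.305,0)[:2],z],rate=.15,force_limit=8); st('low %s'%h)
h=env.move_straight([*W(0,-.285,0)[:2],z],rate=.06); st('near')
h=env.move_straight([*W(0,-.132,0)[:2],z],rate=.06,force_limit=10); st('in %s'%h)
s=env.read_state(); print('press y of tool',(s['position'][:2]-O)@[-np.sin(np.radians(PSI)),np.cos(np.radians(PSI))])
f=env.grab_frame('scene'); save(f,'s8')
t=env.grab_frame('top')
for n,p in (('lid in',W(0,0,.132)),('paddle',W(0,-.125,.106))): print(n,proj(f,p),proj(t,p))
a=cv2.resize(f['image'][130:290,180:400],None,fx=1.8,fy=1.8); b=cv2.resize(t['image'][150:270,170:390],None,fx=1.8,fy=1.8)
b=cv2.copyMakeBorder(b,0,a.shape[0]-b.shape[0],0,0,cv2.BORDER_CONSTANT); cv2.imwrite('pics/v8.png',np.hstack([a,b]))
```

```text
low False t 27.82 p [ 0.491  -0.2009  0.0288] yaw [-90.1  -0.   74.1] F [-0.1 -0.2  0.6] op 0.006
near t 28.3 p [ 0.4959 -0.1811  0.0281] yaw [-90.   -0.   74.2] F [ 0.1 -0.2  0.6] op 0.003
in True t 30.4 p [ 0.5341 -0.0454  0.0277] yaw [-89.9   0.2  74.2] F [ 0.5 -1.7 -0.1] op 0.004
press y of tool -0.1434606943191051
lid in (np.float64(308.01658662730546), np.float64(218.44942012191274)) (np.float64(261.9741728649211), np.float64(201.24175905103542))
paddle (np.float64(262.5225508434468), np.float64(226.22765740816223)) (np.float64(304.90385739679516), np.float64(213.77863705162346))
```

View pics/v8.png

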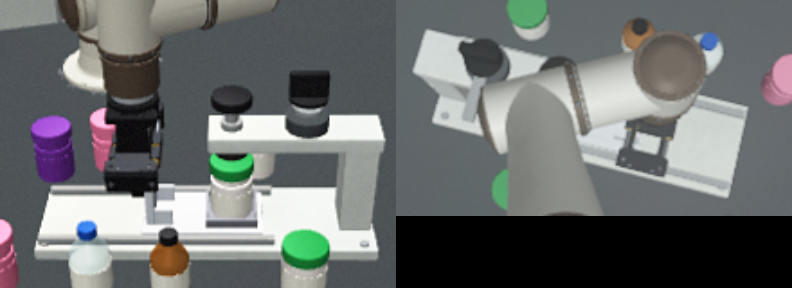

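The jar with its lid is under the ram (lid at scene (309,222), predicted (308,218)), upright in the nest. The push stopped at tool y -0.1435. I'll confirm the stop with a second slow, firmer push, then retreat and press the pad.

Run:
```python
from h import *
z=.028; Y=lambda: float((env.read_state()['position'][:2]-O)@[-np.sin(np.radians(PSI)),np.cos(np.radians(PSI))])
h=env.move_straight([*W(0,-.128,0)[:2],z],rate=.02,force_limit=16); st('in2 %s'%h); print(Y())
env.dwell(.15); st('hold'); print(Y())
env.move_straight([*W(0,-.165,0)[:2],z],rate=.1)
env.move_straight([*W(0,-.165,0)[:2],.27],rate=.3); st('up')
f=env.grab_frame('scene'); save(f,'s9')
print(env.inverse_kinematics([*W(0,0,0)[:2],.18],[-90,0,PSI+90]))
```

```text
in2 True t 30.85 p [ 0.533  -0.0455  0.027 ] yaw [-89.7   0.4  74.1] F [ 0.4 -1.5  0.5] op 0.006
-0.1438427848389481
hold t 31.0 p [ 0.5327 -0.0454  0.0267] yaw [-89.7   0.4  74.1] F [ 0.3 -0.3 -0.8] op 0.005
-0.14384937780499704
up t 32.32 p [ 0.5275 -0.0658  0.2682] yaw [-89.5   0.5  74.1] F [-0.5  0.5 -0.4] op 0.01
[ 25.11635168  17.94558988  -6.24693735   0.         -65.80747277
 -41.01635168]
```

Second push reached 16 N with no advance, so the carriage is against its stop. Now the pad.

Run:
```python
from h import *
p=W(0,0,0)[:2]; o=[-90,0,PSI+90]
env.goto([*p,.24],o); st('over pad')
h=env.move_straight([*p,.185],o,rate=.04,force_limit=3); st('touch %s'%h)
z0=float(env.read_state()['position'][2])
if h:
    for dz in (.008,.014,.020,.024,.027):
        h=env.move_straight([*p,z0-dz],o,rate=.04,force_limit=35); st('push %.3f %s'%(dz,h))
    h=env.move_straight([*p,z0-.031],o,rate=.03,force_limit=35); st('home %s'%h)
    env.dwell(.5); st('held')
```

```text
over pad t 33.08 p [0.5734 0.0926 0.2388] yaw [-89.9   0.1  74.2] F [-0.9  0.   0.4] op 0.005
touch True t 33.98 p [0.5736 0.0924 0.2032] yaw [-90.    0.1  74.1] F [-0.8  0.9  4.6] op 0.003
push 0.008 False t 34.33 p [0.5737 0.0924 0.1961] yaw [-90.    0.   74.1] F [-2.4  1.4  5.9] op 0.008
push 0.014 False t 34.62 p [0.5738 0.0924 0.1905] yaw [-90.    0.   74.1] F [-2.7  0.6  6.5] op 0.004
push 0.020 False t 34.92 p [0.5738 0.0924 0.1849] yaw [-90.1  -0.   74.1] F [-3.5  0.2  6.7] op 0.004
push 0.024 False t 35.17 p [0.5738 0.0924 0.1813] yaw [-90.1  -0.   74.1] F [-3.8  1.4  9.3] op 0.002
push 0.027 False t 35.42 p [0.5739 0.0925 0.1801] yaw [-90.1  -0.   74.2] F [-6.   0.5 15.4] op 0.003
home False t 35.71 p [0.5741 0.0924 0.1799] yaw [-90.3  -0.1  74.2] F [-12.4   1.9  29.1] op 0.004
held t 36.21 p [0.5741 0.0924 0.1799] yaw [-90.3  -0.1  74.2] F [-12.7   1.4  28.9] op 0.009
```

A firm stop at 29 N and about 24 mm of ram travel, held 0.5 s, so the lid is home. I'll release, check the ram, and bring the carriage out.

Run:
```python
from h import *
o=[-90,0,PSI+90]; Y=lambda: round(float((env.read_state()['position'][:2]-O)@[-np.sin(np.radians(PSI)),np.cos(np.radians(PSI))]),4)
env.move_straight([*W(0,0,0)[:2],.27],o,rate=.12); st('released')
env.goto([*W(0,-.094,0)[:2],.27],o)
f=env.grab_frame('scene')
h=env.move_straight([*W(0,-.094,0)[:2],.028],o,rate=.15,force_limit=8); st('low %s'%h)
if not h:
    h=env.move_straight([*W(0,-.256,0)[:2],.028],o,rate=.06,force_limit=10); st('out %s'%h); print(Y())
    h=env.move_straight([*W(0,-.256,0)[:2],.028],o,rate=.02,force_limit=16); st('out2 %s'%h); print(Y())
g=env.grab_frame('scene')
cv2.imwrite('pics/v10.png',np.hstack([cv2.resize(x['image'][130:290,180:400],None,fx=1.8,fy=1.8) for x in (f,g)]))
```

```text
released t 37.17 p [0.5732 0.0924 0.2686] yaw [-89.9   0.1  74.1] F [ 0.6  0.3 -0.9] op 0.005
low False t 39.46 p [0.5487 0.0023 0.0288] yaw [-90.1  -0.   74.1] F [-0.2 -0.8  0.8] op 0.005
out True t 41.73 p [ 0.506  -0.145   0.0278] yaw [-90.   -0.1  74. ] F [0.8 2.8 1.4] op 0.006
-0.247
out2 True t 42.0 p [ 0.5062 -0.1448  0.0277] yaw [-90.1  -0.3  74. ] F [0.4 2.1 2.2] op 0.004
-0.2467
```

View pics/v10.png

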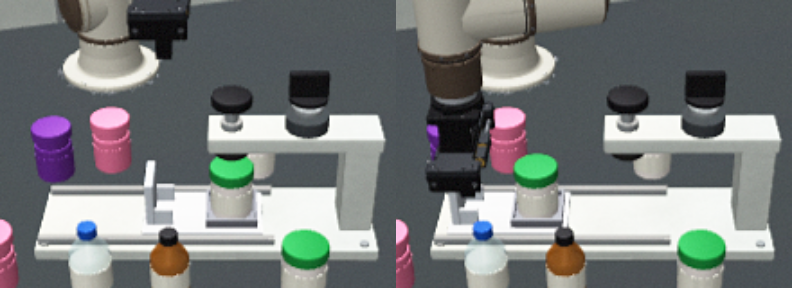

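The carriage is back against its outer stop: finger y -0.247 now and -0.144 at the inner stop, consistent with 140 mm of travel for 23 mm wide fingers. The ram and knob look up. I'll retreat and measure the lid height, carriage and ram.

```bash
sed -i '/^for name,z,pt/,$d' m.py
python3 - <<'E'
from h import *
from m import blob,tri,F
o=[-90,0,PSI+90]
env.move_straight([*W(0,-.232,0)[:2],.028],o,rate=.06); st('off')
env.move_straight([*W(0,-.232,0)[:2],.30],o,rate=.25); st('up')
env.goto([.53,.02,.42],[-90,0,PSI+180]); st('look')
fs=[env.grab_frame(n) for n in ('wrist','scene')]
env.goto([.56,.14,.42],[-90,0,PSI+180]); fs.append(env.grab_frame('wrist'))
env.goto([.35,.40,.42],[-90,0,PSI+180]); fs.append(env.grab_frame('top')); fs.append(env.grab_frame('scene')); st('parked')
def lid(f,z):
    h=cv2.cvtColor(f['image'],cv2.COLOR_BGR2HSV); m=(abs(h[...,0].astype(int)-65)<20)&(h[...,1]>100)
    return blob(f,m,proj(f,W(0,-.14,z)))[0]
for n,f,f0 in (('w2',fs[0],F[1]),('scene',fs[4],F[3]),('w1',fs[2],F[0]),('top',fs[3],F[2])):
    a,b=lid(f,.12),lid(f0,.132)
    print(n,'lid now',np.round(a[0],1),np.round(a[1],1),'before',np.round(b[0],1),np.round(b[1],1),'pred px z.115/.127',np.round(proj(f,W(0,-.14,.115)),1),np.round(proj(f,W(0,-.14,.127)),1))
print('tri now',tri([(fs[i],*lid(fs[i],.12)[0]) for i in (0,2,3)]))
f=fs[4]; h=f['image'][110:280,170:400]; h0=F[3]['image'][110:280,170:400]
cv2.imwrite('pics/v11.png',np.hstack([cv2.resize(x,None,fx=1.7,fy=1.7,interpolation=cv2.INTER_CUBIC) for x in (h0,h)]))
E
```

```text
off t 42.44 p [ 0.5102 -0.1302  0.0278] yaw [-90.    0.   74.2] F [ 0.2 -0.4  1.4] op 0.005
up t 43.68 p [ 0.5094 -0.1305  0.2985] yaw [-89.8   0.   74.1] F [ 0.5 -0.4 -1.2] op 0.011
look t 44.86 p [0.5298 0.0198 0.419 ] yaw [-8.99e+01 -1.00e-01  1.64e+02] F [ 1.2 -0.4  0.5] op 0.006
parked t 46.93 p [0.3509 0.3992 0.42  ] yaw [-90.   0. 164.] F [-0.2 -0.2 -1.1] op 0.011
w2 lid now [311.8 156.9] [40.5 41.5] before [312.7 158.4] [41.  42.2] pred px z.115/.127 [312.4 156.9] [313.3 157.6]
scene lid now [257.3 224.4] [18.8 25. ] before [257.1 221. ] [18.7 25.2] pred px z.115/.127 [256.9 223.6] [256.7 220. ]
w1 lid now [389.2 154.6] [40.2 43.3] before [392.7 156.2] [40.7 44.2] pred px z.115/.127 [390.3 154.7] [393.  155.4]
top lid now [310.5 215.3] [21.6 22. ] before [310.9 214.4] [22.  22.4] pred px z.115/.127 [310.2 214.4] [310.5 213.6]
tri now (array([ 0.53461548, -0.04275326,  0.10724543]), [[0.5, -0.1], [-0.1, 0.1], [-0.2, -0.0]])
```

The lid dropped about 12 mm (scene 3.4 px against a predicted 3.6; triangulated 13.7 mm), and the jar's position is within 1 mm of the start. Last, a numeric check of the pad height and bystanders, then I hand in.

Run:
```python
from h import *
from m import blob,F
f=env.grab_frame('scene'); 
for n,g in (('before',F[3]),('now',f)):
    v=cv2.cvtColor(g['image'],cv2.COLOR_BGR2HSV)[...,2]; e=blob(g,v<60,proj(g,W(0,0,.2445)))[0]; print(n,'pad',np.round(e[0],1),np.round(e[1],1))
d=cv2.absdiff(f['image'],F[3]['image']).max(2)
for n,p in (('amber',[.68,-.033,.06]),('clear',[.65,-.14,.07]),('beaker',[.37,-.355,.06]),('reagent',[.59,.474,.08]),('white',[.61,-.437,.1]),('spare',[.73,.14,.05]),('spare2',[.44,.1,.05])):
    u,w=map(int,proj(f,p)); print(n,(d[w-25:w+25,u-15:u+15]>50).mean().round(3),end='; ')
env.close_job(); st('done')
```

```text
before pad [308.1 185.2] [14.3 22.1]
now pad [308.3 185.2] [14.6 22.1]
amber 0.0; clear 0.0; beaker 0.0; reagent 0.0; white 0.0; spare 0.0; spare2 0.0; the job is handed in; nothing more can be done
the job is handed in; nothing more can be done
```

The jar is closed and the job was handed in at about 47 s of the 64 s. No verdict is reported, so what follows rests on my own checks.

**What I did:** I opened the lock (press, quarter turn clockwise, spring back up) and slid the carriage in to its stop. I pushed the ram down to a firm stop at about 29 N and held it there for 0.5 s. Then I let the ram rise, brought the carriage back out to its outer stop, and parked the arm clear.

**Last checks:**
- **Lid:** it dropped about 12 mm in the scene view; triangulation gave 13.7 mm.
- **Jar and carriage:** the lid centre is within 1–2 mm of where it started, so the carriage is out with the jar in its nest. The jar stood upright in the nest in the last picture I viewed, before the arm's final retreat.
- **Ram:** the pad is back at its original pixel to within 0.2 px.
- **Lock:** the tongue pointed to the press's -x and the knob was up in the picture after turning. The knob still looked up in the last picture I viewed.
- **Bystanders:** no image change around any of them.

**What failed or disagreed:**
- **First lock attempt:** it missed because the real fingertips sit about 41–45 mm above the reported TCP. The shut fingers rested on top of the bar and may have pressed it slightly. I worked out the offset from the scene picture and from contact, then regripped; the opening read 0.185, matching the 16 mm bar.
- **Height readings:** triangulated pad and lid heights came out 6–11 mm below the stated values, probably because the visible sides were included.
- **Final close-up:** it was refused by the picture limit, so the last state was checked only numerically.

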